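Put the clay stamps away in their cut-out blocks

TASK

Tidy the pottery bench: put the disc, bar, cross and triangle clay stamps away, each lying flat and fully down, handle up, in the block whose cut-out has its own outline. Leave the square stamp, which has no block, and the glaze jar standing where they are.

Things in the scene. Friction and masses are not known exactly. Their poses are not given: they have to be found in the camera images.
- disc_stamp: Wooden clay stamp with a round base 56 mm across. Base 16 mm thick; on it, over the origin, a flat upright handle 40 mm long (along x) and 16 mm thick (along y), top 46 mm above the underside. Origin: centre of the underside; z up. Reddish-brown wood, about 60 g, loose.
- bar_stamp: Wooden clay stamp with an oblong base 90 mm (x) by 26 mm (y). Base 16 mm thick; on it, over the origin, a flat upright handle 40 mm long (along x) and 16 mm thick (along y), top 46 mm above the underside. Origin: centre of the underside; z up. Reddish-brown wood, about 60 g, loose.
- cross_stamp: Wooden clay stamp with a plus-shaped base: two bars 70 by 24 mm crossing in the middle, along x and y. Base 16 mm thick; on it, over the origin, a flat upright handle 40 mm long (along x) and 16 mm thick (along y), top 46 mm above the underside. Origin: centre of the underside; z up. Reddish-brown wood, about 60 g, loose.
- triangle_stamp: Wooden clay stamp with an equilateral triangular base of 64 mm sides, origin under its centroid, one corner pointing to +x (37 mm from the origin). Base 16 mm thick; on it, over the origin, a flat upright handle 40 mm long (along x) and 16 mm thick (along y), top 46 mm above the underside. Origin: centre of the underside; z up. Reddish-brown wood, about 60 g, loose.
- square_stamp: Wooden clay stamp with a square base 56 by 56 mm; it has no block and stays where it is. Base 16 mm thick; on it, over the origin, a flat upright handle 40 mm long (along x) and 16 mm thick (along y), top 46 mm above the underside. Origin: centre of the underside; z up. Reddish-brown wood, about 60 g, loose.
- disc_block: Square storage block, 88 by 88 mm, with a round cut-out 68 mm across. Cut-out 12 mm deep with straight walls and dark floor 4 mm above the table; 6 mm play on each side of its stamp. Grey, 16 mm high, fixed. Origin: on the table, under the middle of the cut-out; z up.
- bar_block: Oblong storage block, 120 mm (x) by 56 mm (y), with an oblong cut-out 102 mm (x) by 38 mm (y). Cut-out 12 mm deep with straight walls and dark floor 4 mm above the table; 6 mm play on each side of its stamp. Grey, 16 mm high, fixed. Origin: on the table, under the middle of the cut-out; z up.
- cross_block: Square storage block, 100 by 100 mm, with a plus-shaped cut-out, two slots 82 by 36 mm crossing in the middle, along x and y. Cut-out 12 mm deep with straight walls and dark floor 4 mm above the table; 6 mm play on each side of its stamp. Grey, 16 mm high, fixed. Origin: on the table, under the middle of the cut-out; z up.
- triangle_block: Storage block 92 mm (x, from -34 to +58) by 102 mm (y), with an equilateral triangular cut-out of 85 mm sides, one corner pointing to +x (49 mm from the origin). Cut-out 12 mm deep with straight walls and dark floor 4 mm above the table; 6 mm play on each side of its stamp. Grey, 16 mm high, fixed. Origin: on the table, under the middle of the cut-out; z up.
- glaze_jar: Small closed glaze jar with a white lid, 56 mm across, 45 mm high, loose, 0.15 kg; a bystander. Origin: centre of the underside.
Things that resemble listed ones, but are neither listed nor needed, are in the scene too. Leave any white look-alike of the disc_block alone. Leave any purple look-alike of the cross_stamp alone.

How it is judged:
At the end, for the whole second after the job is handed in: Disc, bar, cross and triangle stamps each in their own block's cut-out: origin within 14 mm of the block's origin sideways and under 7 mm above it (seated: 4 mm), upright within 0.08 rad, at rest; square stamp and jar upright within 0.2 rad and within 30 mm of their starts (horizontal distance between disc_stamp and disc_block below 0.014 m and z of disc_stamp in the frame of disc_block below 0.007 m and angle between each of disc_stamp, bar_stamp, cross_stamp, triangle_stamp's own z axis and vertical below 0.08 rad and linear speed of each of disc_stamp, bar_stamp, cross_stamp, triangle_stamp below 0.02 m/s and angular speed of each of disc_stamp, bar_stamp, cross_stamp, triangle_stamp below 0.2 rad/s and horizontal distance between bar_stamp and bar_block below 0.014 m and z of bar_stamp in the frame of bar_block below 0.007 m and horizontal distance between cross_stamp and cross_block below 0.014 m and z of cross_stamp in the frame of cross_block below 0.007 m and horizontal distance between triangle_stamp and triangle_block below 0.014 m and z of triangle_stamp in the frame of triangle_block below 0.007 m and distance of each of square_stamp, glaze_jar from where it was at the start of the episode below 0.03 m and angle between each of square_stamp, glaze_jar's own z axis and vertical below 0.2 rad); the robot touches nothing.
It fails at once if the square stamp is moved by more than 30 mm or tipped (distance of square_stamp from where it was at the start of the episode above 0.03 m or angle between square_stamp's own z axis and vertical above 0.3 rad).
It fails at once if the glaze jar is moved by more than 30 mm or tipped (distance of glaze_jar from where it was at the start of the episode above 0.03 m or angle between glaze_jar's own z axis and vertical above 0.3 rad).
It also fails if it takes over 128 s, if anything falls off the work surface, if the arm or the gripper's body presses on something with over 40 N, if the wrist force passes 120 N, or if a joint passes its speed limit or range.

ROBOT

A 7-joint arm with a two-finger parallel gripper is mounted at the origin on the work surface. World frame = base frame: x ahead of the robot, y to its left, z up, the work surface at z = 0. Lengths are in m, angles in rad, forces in N, time in s.
With the tool pointing down it reaches from about 0.425 to 0.925 m from the base axis. Payload 6.8 kg.
Tool frame: the origin (TCP) lies at the very end of the fingers, on their centre line; the grasp point (between the pads) lies 19 mm behind it (robot.tcp_to_grasp is the distance from the TCP to the grasp point, in m); z points along the fingers, y is the line along which they close (so a half turn about z gives the same grasp; the last joint's range is limited). The gripper opens to 88 mm and grips with 3 to 60 N. Pads are 20 mm wide; open, the fingers measure 115 mm over their backs; the gripper's body (75 mm by 178 mm) begins 61 mm behind the grasp point.
Start: joints at [1.202, 0.477, 0.022, 1.555, -0.011, 1.109, -0.083], TCP at [0.174, -0.652, 0.223] pointing down, gripper open.
Joint ranges: [-2.96, 2.96], [-0.34, 2.1], [-1.41, 1.46], [0.24, 2.44], [-1.37, 4.51], [0.17, 1.92], [-2.96, 2.96]. Speed limits (rad/s): [2.39, 2.39, 3.14, 3.14, 3.14, 3.14, 3.14].

INTERFACE

Orientations are given as a unit quaternion [w, x, y, z].
In Python, from plant import monitor, grab_frame, calibration, workorder, trace, robot gives the robot as it stands.
- The arm moves only by the shell command python3 -m pendant 'ROWS' [FORCE]. ROWS is JSON, a list of rows, each a list of 7 numbers: the opening, from -1 (shut) to 1 (fully open), then the shift along the world's x, y, z normalised to -1 to 1, where 1 is 50 cm, then the turn, a rotation vector about the world's x, y, z normalised to -1 to 1, where 1 is 45 degrees. A call has exactly 5 rows; each row is the pose to reach, as a shift and turn from the pose commanded when the call began; what a row does not reach only later rows make up. A row lasts 1/8 s, in which the tool goes at most 62.5 mm and 10.7 degrees, less where a joint would pass 70% of its speed; a pose out of reach is approached as far as the arm can. A call with a number of a shift or a turn outside -1 to 1 is refused whole. A call with a gripper value outside its range is refused whole. The fingers move at their own pace and stop on an object; FORCE is the grip in N (left out, the last holds). Time passes only in rows, so rows that repeat a pose let the fingers close, or fill a call up. It gives the time, the measured TCP pose, the force, the opening and the grip force at its end, in the units of the state.
- monitor.sense(): the state, without advancing time (a new reading comes with each control period).
- grab_frame(name): name is "side" or "top" or "wrist"; returns the picture (384x512x3 uint8, red, green, blue); there is no depth.
- calibration(name): a dict with "intrinsics" (3x3 intrinsics, pixels), "R" (3x3) and "t" (3): a world point X has camera coordinates R X + t. Camera axes: x right, y down, z forward; pixel columns grow to the right and rows downward; lengths in m; the calibration is good to about 2 mm. The wrist camera is an equidistant fisheye: a pixel r from the principal point sees the ray r / f radians off the axis. A picture is of the moment at which its call begins: read the wrist's pose just before it. calibration takes no time and is no camera call; for the wrist camera it gives the pose at the moment of the call.
- workorder.hand_in(): hands the job in; it is judged then, once.
Trained networks look in the newest picture that a camera, given by its name, has taken for a name from the list of things; names that differ only in an ending like _2 or _b are one class to them, and where a whole thing is asked for, a point or a joint stands for the part that bears it (a point fixed in the world has none). Each returns a list of dicts, best first, with "confidence" (0 to 1); they miss things now and then, are a little off and sometimes report something else, mostly with a low value. They report only what shows in the picture. A call takes as long as a camera call. They do not tell look-alikes from the thing itself.
- trace(camera, thing): "region" (384x512 bool, what is visible of it) and "centre" ([row, column] in pixels, amid what is visible of it).
The state is a dict: "t": time; "joints": joint angles; "joint_velocities": joint speeds; "joint_efforts": joint torques, N m; "ee_pos": TCP position; "eef_rot": TCP orientation; "ft_force": force on the tool from outside, world axes, zero at the start; "wrist_torque": the same for the moment, N m; "grip_width": finger opening in m; "grasp_force": force on a finger pad.
Only numpy, scipy, OpenCV 4.12 (cv2) and the standard library are available. Lean on these libraries where they do the work, as an engineer would, in place of code of your own. Each camera call takes 0.05 s, during which the arm holds its last target. There are 200 camera calls.

## Working session

There is one attempt and no reset: what is moved stays moved. The work goes in short steps, Python scripts to look and compute and a shell command to move; the robot and the scene stay as the last step left them, time stands still between calls to the robot, and variables do not carry over. Pictures are saved under pics/ and viewed, at most 14 in all, crops included, and the job is handed in when it is done.

```bash
mkdir -p pics; ls; python3 - <<'E'
from plant import *
import cv2,numpy as np
s=monitor.sense(); print({k:np.round(v,3).tolist() for k,v in s.items()}, robot.tcp_to_grasp)
for c in ("top","side"):
    im=grab_frame(c); cv2.imwrite(f"pics/{c}0.png",cv2.cvtColor(cv2.resize(im,None,fx=1.5,fy=1.5,interpolation=cv2.INTER_CUBIC),cv2.COLOR_RGB2BGR))
    k=calibration(c); print(c,{a:np.round(b,3).tolist() for a,b in k.items()})
E
```

```text
pics
{'t': 0.0, 'joints': [1.202, 0.478, 0.022, 1.556, -0.011, 1.109, -0.083], 'joint_velocities': [-0.0, -0.002, -0.0, 0.001, 0.001, 0.0, 0.001], 'joint_efforts': [-0.001, -58.286, 1.534, -27.261, -0.054, 0.017, 0.0], 'ee_pos': [0.174, -0.652, 0.222], 'eef_rot': [-0.001, 0.992, 0.13, -0.0], 'ft_force': [-0.072, 0.11, -0.52], 'wrist_torque': [-0.007, -0.045, 0.021], 'grasp_force': 0.0, 'grip_width': 0.088} 0.0187
top {'intrinsics': [[494.346, 0.0, 248.028], [0.0, 494.346, 188.816], [0.0, 0.0, 1.0]], 'R': [[0.02, -1.0, 0.003], [-0.994, -0.021, -0.104], [0.104, -0.001, -0.995]], 't': [-0.024, 0.594, 1.45]}
side {'intrinsics': [[477.586, 0.0, 255.501], [0.0, 477.586, 191.193], [0.0, 0.0, 1.0]], 'R': [[-0.868, -0.497, 0.023], [-0.268, 0.43, -0.862], [0.418, -0.754, -0.506]], 't': [0.5, 0.179, 1.374]}
```

View pics/top0.png

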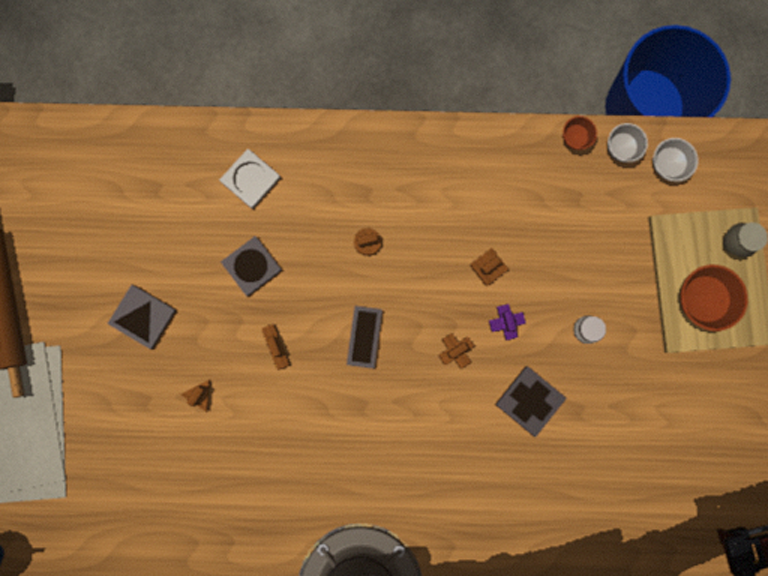

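View pics/side0.png

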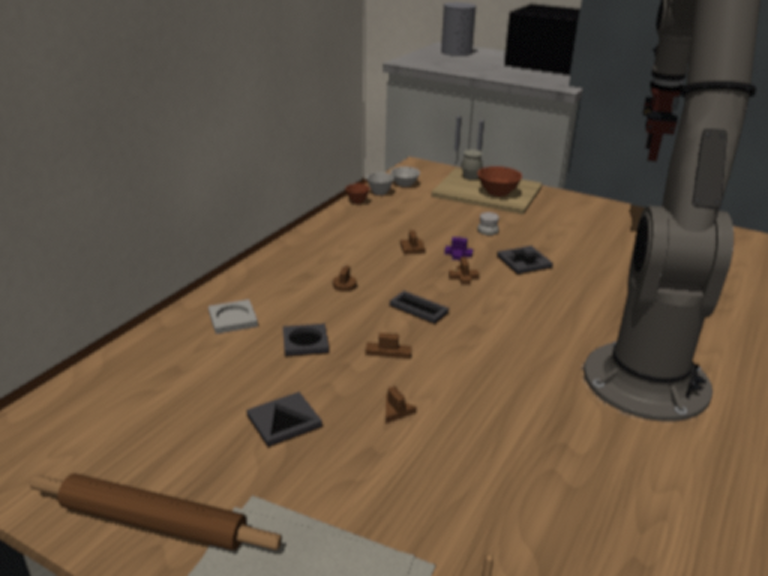

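The top picture (shown at 1.5x) shows everything. The four stamps are disc (368,241), bar (276,347), cross (457,350) and triangle (199,396). Their blocks are at (252,266), (365,337), (531,401) and (142,316). The square stamp is at (490,267) and the jar at (591,329). The look-alikes to leave alone are the white block (250,178) and the purple cross (508,321). Next I fit model outlines to the traced regions.

```bash
cat > h.py <<'E'
from plant import *
import cv2,numpy as np
from scipy.optimize import minimize
def rect(a,b): return np.array([[a,b],[-a,b],[-a,-b],[a,-b]])/2000.
def tri(s):
    r=s/np.sqrt(3)/1000; return np.array([[r*np.cos(t),r*np.sin(t)] for t in (0,2*np.pi/3,4*np.pi/3)])
def circ(d): t=np.linspace(0,2*np.pi,40); return np.c_[np.cos(t),np.sin(t)]*d/2000
TB=np.array([[58,51],[-34,51],[-34,-51],[58,-51]])/1000.
BASE=dict(disc=[circ(56)],bar=[rect(90,26)],cross=[rect(70,24),rect(24,70)],triangle=[tri(64)],square=[rect(56,56)])
HOLE=dict(disc=[circ(68)],bar=[rect(102,38)],cross=[rect(82,36),rect(36,82)],triangle=[tri(85)])
OUT=dict(disc=[rect(88,88)],bar=[rect(120,56)],cross=[rect(100,100)],triangle=[TB])
def proj(k,X,fish):
    c=X@k["R"].T+k["t"]; K=k["intrinsics"]
    if fish:
        r=np.linalg.norm(c[:,:2],axis=1)+1e-12; th=np.arctan2(r,c[:,2]); p=c[:,:2]/r[:,None]*th[:,None]
    else: p=c[:,:2]/c[:,2:]
    return p*[K[0,0],K[1,1]]+[K[0,2],K[1,2]]
def ground(k,uv,z,fish=False):
    K=k["intrinsics"]; p=(np.array(uv,float)-[K[0,2],K[1,2]])/[K[0,0],K[1,1]]
    r=np.linalg.norm(p)
    d=np.array([*(p/r*np.sin(r)),np.cos(r)]) if fish else np.array([*p,1])
    d=k["R"].T@d; o=-k["R"].T@k["t"]; return (o+d*(z-o[2])/d[2])[:2]
def render(k,parts,q,fish,S=4):
    m=np.zeros((384*S,512*S),np.uint8); c,s=np.cos(q[2]),np.sin(q[2])
    for P,z0,z1 in parts:
        W=P@np.array([[c,s],[-s,c]])+q[:2]
        X=np.r_[np.c_[W,np.full(len(W),z0)],np.c_[W,np.full(len(W),z1)]]
        uv=(proj(k,X,fish)+.5)*S-.5
        cv2.fillConvexPoly(m,cv2.convexHull(np.round(uv*16).astype(np.int32)),255,shift=4)
    return cv2.resize(m,(512,384),interpolation=cv2.INTER_AREA)/255.
def iou(a,b): return np.minimum(a,b).sum()/np.maximum(a,b).sum()
def fit(k,parts,mask,q0,yaws,fish=False):
    best=None; mask=mask.astype(float)
    for y in yaws:
        q=np.array([*q0,y]); 
        r=minimize(lambda v:-iou(render(k,parts,v*[.01,.01,.2],fish),mask),q/[.01,.01,.2],method="Nelder-Mead",options=dict(initial_simplex=(q/[.01,.01,.2])+np.r_[np.zeros((1,3)),np.eye(3)],maxiter=90))
        if best is None or r.fun<best[0]: best=(r.fun,r.x*[.01,.01,.2])
    return -best[0],best[1]
def stamp(n): return [(P,0,.016) for P in BASE[n]]+[(rect(40,16),.016,.046)]
def block(n): return [(P,0,.016) for P in OUT[n]]
YAWS=np.radians(np.arange(0,360,30))
E
cat > m0.py <<'E'
from h import *
im=grab_frame("top"); k=calibration("top"); g=im.mean(2)
o=im.copy()
for n in ("disc","bar","cross","triangle","square"):
    for kind in ("stamp","block"):
        if n=="square" and kind=="block": continue
        R=trace("top",f"{n}_{kind}")
        for r in R[:2]:
            if r["confidence"]<.3: continue
            cen=r["centre"]; q0=ground(k,[cen[1],cen[0]],.015)
            med=np.median(im[r["region"]],0).astype(int)
            f,q=fit(k,stamp(n) if kind=="stamp" else block(n),r["region"],q0,YAWS)
            print(n,kind,round(r["confidence"],2),"px",np.round(cen),med,"iou %.2f"%f,"xy",np.round(q[:2],4),"yaw",np.degrees(q[2]).round(1)%360,"r %.3f"%np.hypot(*q[:2]),end=" ")
            if kind=="block":
                dark=(cv2.erode(r["region"].astype(np.uint8),np.ones((5,5)))>0)&(g<38); 
                f,q2=fit(k,[(P,.008,.008) for P in HOLE[n]],dark,q[:2],YAWS)
                print("| hole iou %.2f"%f,np.round(q2[:2],4),np.degrees(q2[2]).round(1)%360,end="")
            print()
E
python3 m0.py
```

```text
disc stamp 0.69 px [267. 352.] [74 65 59] iou 0.26 xy [ 0.3483 -0.3437] yaw 87.4 r 0.489 
disc stamp 0.64 px [162. 247.] [123  73  31] iou 0.93 xy [ 0.682  -0.0018] yaw 25.9 r 0.682 
disc block 0.89 px [121. 167.] [189 181 170] iou 0.97 xy [0.8088 0.2425] yaw 51.0 r 0.844 | hole iou 0.00 [0.8088 0.2425] 0.0
disc block 0.67 px [175. 168.] [69 59 56] iou 0.93 xy [0.6282 0.2331] yaw 38.7 r 0.670 | hole iou 0.88 [0.6277 0.2368] 8.6
bar stamp 0.54 px [229. 181.] [121  71  31] iou 0.92 xy [0.4643 0.178 ] yaw 23.2 r 0.497 
bar block 0.7 px [226. 246.] [47 36 29] iou 0.96 xy [0.4897 0.0011] yaw 353.3 r 0.490 | hole iou 0.87 [0.4879 0.0032] 172.8
cross stamp 0.8 px [213. 337.] [ 90  39 109] iou 0.83 xy [ 0.5262 -0.286 ] yaw 14.4 r 0.599 
cross stamp 0.75 px [233. 303.] [124  73  32] iou 0.92 xy [ 0.4654 -0.1837] yaw 34.0 r 0.500 
cross block 0.65 px [268. 358.] [73 64 59] iou 0.97 xy [ 0.3685 -0.3331] yaw 51.0 r 0.497 | hole iou 0.88 [ 0.3669 -0.3334] 51.7
triangle stamp 0.7 px [264. 135.] [115  67  30] iou 0.92 xy [0.3665 0.328 ] yaw 327.9 r 0.492 
triangle block 0.57 px [216.  94.] [95 87 86] iou 0.93 xy [0.5103 0.4571] yaw 331.1 r 0.685 | hole iou 0.84 [0.5098 0.46  ] 91.4
```

```bash
python3 -m pendant '[[0.2,0.06,0.1,0,0,0,0.2],[0.2,0.12,0.2,0,0,0,0.4],[0.2,0.18,0.3,0,0,0,0.6],[0.2,0.24,0.4,0,0,0,0.8],[0.2,0.3,0.48,0,0,0,1]]' 30
python3 -m pendant '[[0.2,0.06,0.1,0,0,0,0.2],[0.2,0.12,0.2,0,0,0,0.4],[0.2,0.18,0.3,0,0,0,0.6],[0.2,0.24,0.4,0,0,0,0.8],[0.2,0.28,0.45,0,0,0,1]]'
cat > look.py <<'E'
import sys
from h import *
from scipy.spatial.transform import Rotation as Ro
s=monitor.sense(); w,x,y,z=s["eef_rot"]; M=Ro.from_quat([x,y,z,w]).as_matrix()
print("t",s["t"],"ee",np.round(s["ee_pos"],4),"yaw",np.degrees(np.arctan2(M[1,0],M[0,0])).round(1),"tilt",np.round(M[:2,2],3),"w",s["grip_width"],s["grasp_force"],"j",np.round(s["joints"],2))
k=calibration("wrist"); im=grab_frame("wrist")
def col(r): return np.median(im[r["region"]],0)
for a in sys.argv[2:]:
    n,kind=a.split("_")
    for r in trace("wrist",a)[:3]:
        if r["confidence"]<.3: continue
        c=r["centre"]; q0=ground(k,[c[1],c[0]],.016,True)
        f,q=fit(k,stamp(n) if kind=="stamp" else block(n),r["region"],q0,YAWS,True)
        print(a,"%.2f"%r["confidence"],"px",np.round(c),col(r),"iou %.2f"%f,np.round(q[:2],4),np.degrees(q[2]).round(1)%360)
        if kind=="block":
            dark=(cv2.erode(r["region"].astype(np.uint8),np.ones((5,5)))>0)&(im.mean(2)<38)
            if dark.sum()>30:
                f,q=fit(k,[(P,.01,.01) for P in HOLE[n]],dark,q[:2],YAWS,True); print("  hole iou %.2f"%f,np.round(q[:2],4),np.degrees(q[2]).round(1)%360)
if sys.argv[1]!="-": cv2.imwrite(f"pics/{sys.argv[1]}.png",cv2.cvtColor(cv2.resize(im,None,fx=1.5,fy=1.5),cv2.COLOR_RGB2BGR))
E
python3 look.py w1 cross_stamp cross_block
```

```text
t: 1.23
ee_pos: [0.3249, -0.4102, 0.223]
eef_rot: [0.0, 0.865, 0.502, 0.0]
ft_force: [0.4, 0.1, 1.1]
grip_width: 0.053
grasp_force: 0.0
t: 1.85
ee_pos: [0.4654, -0.1841, 0.2232]
eef_rot: [0.0, 0.606, 0.796, 0.0]
ft_force: [-0.5, -1.2, -0.0]
grip_width: 0.0526
grasp_force: 0.0
t 1.85 ee [ 0.4654 -0.1841  0.2232] yaw 105.5 tilt [0.001 0.   ] w 0.05262579330230875 0.0 j [ 0.71  0.23 -0.52  1.94  0.13  1.01  0.39]
cross_stamp 0.86 px [168. 261.] [128.  86.  51.] iou 0.94 [ 0.4645 -0.1825] 123.7
cross_stamp 0.78 px [253. 283.] [42. 19. 57.] iou 0.90 [ 0.5236 -0.2848] 14.0
cross_block 0.95 px [232. 167.] [37.  36.  37.5] iou 0.40 [ 0.3639 -0.3289] 51.3
  hole iou 0.33 [ 0.3576 -0.3112] 45.0
```

View pics/w1.png

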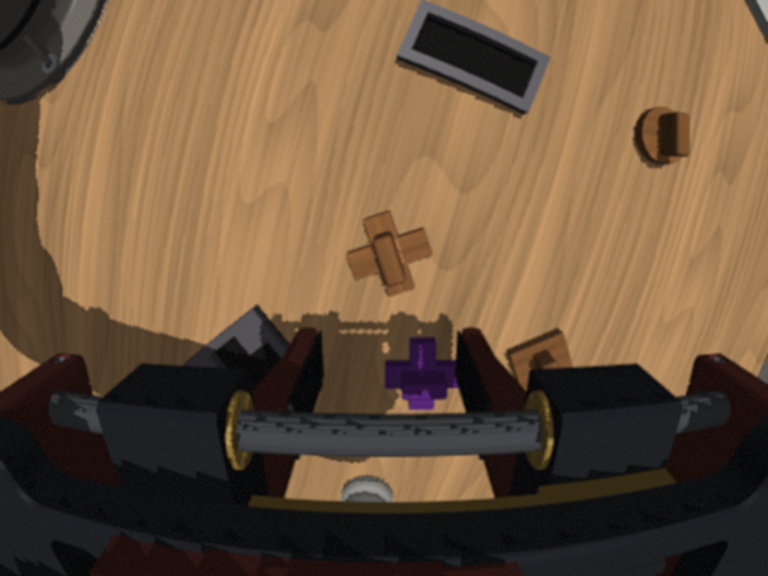

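The wrist picture shows the cross stamp at (388,252), with its handle along the arm at yaw ~124°. The fit agrees with this. I'll descend and grasp.

```bash
python3 -m pendant '[[0.2,-0.002,0.003,-0.08,0,0,0.2],[0.2,-0.002,0.003,-0.18,0,0,0.4],[0.2,-0.002,0.003,-0.28,0,0,0.405],[0.2,-0.002,0.003,-0.37,0,0,0.405],[0.2,-0.002,0.003,-0.405,0,0,0.405]]' 30
python3 -m pendant '[[0.2,0,0,0,0,0,0],[-1,0,0,0,0,0,0],[-1,0,0,0,0,0,0],[-1,0,0,0,0,0,0],[-1,0,0,0,0,0,0]]' 30
python3 -m pendant '[[-1,0,0,0,0,0,0],[-1,0,0,0.03,0,0,0],[-1,0,0,0.08,0,0,0],[-1,0,0,0.15,0,0,0],[-1,0,0,0.15,0,0,0]]' 30
```

```text
t: 2.62
ee_pos: [0.4607, -0.1869, 0.018]
eef_rot: [-0.002, 0.477, 0.879, -0.001]
ft_force: [0.6, 0.2, -0.5]
grip_width: 0.0522
grasp_force: 0.0
t: 3.25
ee_pos: [0.4636, -0.1858, 0.0207]
eef_rot: [0.001, 0.476, 0.879, 0.0]
ft_force: [0.8, -0.0, 0.0]
grip_width: 0.0161
grasp_force: 0.3
t: 3.88
ee_pos: [0.4647, -0.1862, 0.0979]
eef_rot: [0.002, 0.476, 0.879, 0.0]
ft_force: [0.1, -0.5, -0.9]
grip_width: 0.0156
grasp_force: 30.0
```

```bash
python3 -m pendant '[[-1,-0.06,-0.09,0,0,0,0.15],[-1,-0.12,-0.18,0,0,0,0.3],[-1,-0.17,-0.26,0,0,0,0.4],[-1,-0.193,-0.294,0,0,0,0.4],[-1,-0.193,-0.294,0,0,0,0.4]]'
python3 look.py w2 cross_block cross_stamp
```

```text
t: 4.5
ee_pos: [0.3648, -0.3337, 0.0944]
eef_rot: [-0.001, 0.334, 0.942, 0.0]
ft_force: [0.3, 0.3, -0.5]
grip_width: 0.0158
grasp_force: 30.0
t 4.5 ee [ 0.3648 -0.3337  0.0944] yaw 140.9 tilt [-0.002  0.001] w 0.015779489526971585 29.99975860118866 j [ 1.08  0.41 -0.56  2.06  0.32  0.75  1.21]
cross_block 0.57 px [164. 269.] [96. 93. 97.] iou 0.46 [ 0.3666 -0.3313] 51.8
  hole iou 0.27 [ 0.3677 -0.3328] 50.8
cross_stamp 0.86 px [267. 406.] [ 93.  42. 122.] iou 0.26 [ 0.5235 -0.2845] 13.4
cross_stamp 0.81 px [218. 261.] [67. 45. 27.] iou 0.52 [ 0.3801 -0.3434] 136.0
```

View pics/w2.png

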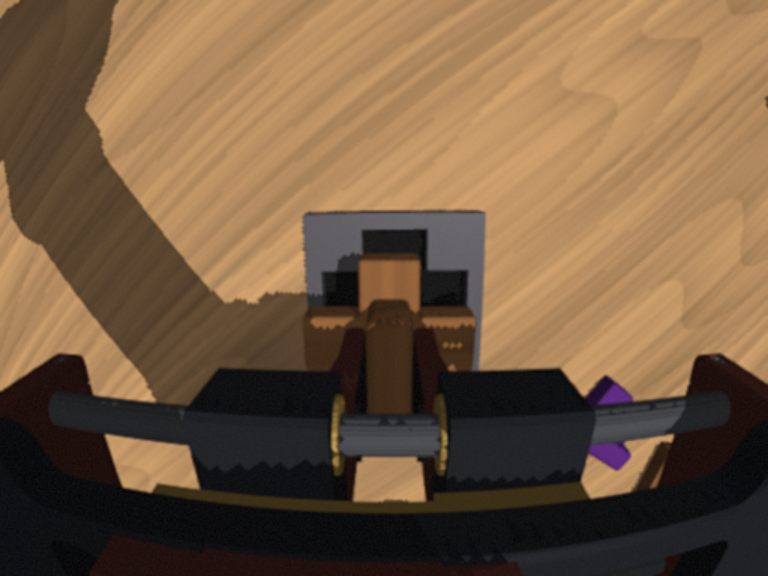

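The picture shows the cross stamp held over its block with the yaw aligned. I'll work out the along-handle offset from the tip edge of the stamp at (390,255) and the block's far edge at (395,212).

```bash
cat > tip.py <<'E'
# args: u v z  (in 1.5x pixels) repeated -> world xy and tool-frame xy
import sys
from h import *
from scipy.spatial.transform import Rotation as Ro
s=monitor.sense(); w,x,y,z=s["eef_rot"]; M=Ro.from_quat([x,y,z,w]).as_matrix(); k=calibration("wrist")
a=list(map(float,sys.argv[1:]))
for i in range(0,len(a),3):
    p=ground(k,[a[i]/1.5-.17,a[i+1]/1.5-.17],a[i+2],True); d=p-s["ee_pos"][:2]
    print(np.round(p,4),"tool xy mm",np.round([d@M[:2,0]*1000,d@M[:2,1]*1000],1))
E
python3 tip.py 360 255 .09 421 255 .09 304 212 .016 485 212 .016 362 230 .016 427 230 .016
```

```text
[ 0.329  -0.3156] tool xy mm [ 39.6 -11.7]
[ 0.3436 -0.2975] tool xy mm [39.6 11.5]
[ 0.2988 -0.3366] tool xy mm [ 50.1 -47. ]
[ 0.3607 -0.2593] tool xy mm [50.2 52. ]
[ 0.3267 -0.3183] tool xy mm [ 39.8 -15.3]
[ 0.3488 -0.2907] tool xy mm [39.8 20.1]
```

```bash
python3 -m pendant '[[-1,0.01,-0.004,0,0,0,0],[-1,0.01,-0.004,-0.03,0,0,0],[-1,0.01,-0.004,-0.07,0,0,0],[-1,0.01,-0.004,-0.085,0,0,0],[-1,0.01,-0.004,-0.085,0,0,0]]'
python3 -m pendant '[[-1,0,0,-0.02,0,0,0],[-1,0,0,-0.04,0,0,0],[-1,0,0,-0.054,0,0,0],[-1,0,0,-0.054,0,0,0],[-1,0,0,-0.054,0,0,0]]'
```

```text
t: 5.28
ee_pos: [0.3713, -0.3341, 0.0519]
eef_rot: [-0.001, 0.332, 0.943, 0.0]
ft_force: [-0.2, -0.7, -0.6]
grip_width: 0.0159
grasp_force: 30.0
t: 5.9
ee_pos: [0.3716, -0.3347, 0.0257]
eef_rot: [0.0, 0.332, 0.943, 0.0]
ft_force: [-0.2, -0.3, -1.3]
grip_width: 0.0158
grasp_force: 30.0
```

```bash
python3 -m pendant '[[0.0,0,0,0,0,0,0],[0.0,0,0,0,0,0,0],[0.0,0,0,0,0,0,0],[0.0,0,0,0.1,0,0,0],[0.0,0,0,0.2,0,0,0]]'
python3 look.py w3 cross_stamp cross_block
python3 -m pendant '[[0.2,0,0,0.1,0,0,-0.1],[0.2,0.08,0.08,0.19,0,0,-0.3],[0.2,0.16,0.16,0.19,0,0,-0.5],[0.2,0.24,0.24,0.19,0,0,-0.7],[0.2,0.32,0.32,0.19,0,0,-0.9]]'
python3 -m pendant '[[0.2,0.08,0.09,0,0,0,-0.2],[0.2,0.16,0.18,0,0,0,-0.25],[0.2,0.23,0.27,0,0,0,-0.25],[0.2,0.28,0.34,0,0,0,-0.25],[0.2,0.28,0.345,0,0,0,-0.25]]'
python3 look.py w4 disc_stamp disc_block
```

```text
t: 6.52
ee_pos: [0.3712, -0.3342, 0.1265]
eef_rot: [-0.001, 0.332, 0.943, 0.001]
ft_force: [0.4, 0.2, 0.2]
grip_width: 0.0436
grasp_force: 0.0
t 6.525 ee [ 0.3712 -0.3342  0.1265] yaw 141.2 tilt [-0.001  0.001] w 0.04356066753440059 0.0 j [ 1.1   0.37 -0.59  2.03  0.28  0.82  1.24]
cross_stamp 0.68 px [186. 264.] [129.  87.  51.] iou 0.96 [ 0.3698 -0.3338] 140.6
cross_stamp 0.61 px [239. 390.] [41. 21. 49.] iou 0.06 [ 0.5209 -0.2825] 9.0
t: 7.3
ee_pos: [0.5321, -0.1734, 0.2194]
eef_rot: [-0.001, 0.64, 0.768, -0.0]
ft_force: [-0.0, 0.4, 0.1]
grip_width: 0.0527
grasp_force: 0.0
t: 7.92
ee_pos: [0.6718, 0.0024, 0.2185]
eef_rot: [-0.002, 0.709, 0.706, 0.0]
ft_force: [-0.5, -0.4, 0.4]
grip_width: 0.0525
grasp_force: 0.0
t 7.925 ee [0.6718 0.0024 0.2185] yaw 89.7 tilt [-0.002  0.002] w 0.05248474351348054 0.0 j [ 0.29  0.54 -0.55  1.54  0.29  1.16 -0.33]
disc_stamp 0.56 px [173. 269.] [125.  84.  50.] iou 0.96 [6.818e-01 5.000e-04] 71.6
disc_block 0.88 px [ 13. 364.] [188. 186. 181.] iou 0.98 [0.8084 0.246 ] 320.2
disc_block 0.80 px [ 10. 224.] [85. 83. 86.] iou 0.97 [0.6273 0.2375] 309.8
  hole iou 0.97 [0.6262 0.2394] 59.1
```

```bash
python3 -c "
import cv2,numpy as np
a,b=[cv2.imread(f'pics/{n}.png')[:,100:660] for n in ('w3','w4')]
cv2.imwrite('pics/c34.png',cv2.resize(np.hstack([a[60:460],b[60:460]]),(800,286)))"
```

```text
(no output)
```

View pics/c34.png

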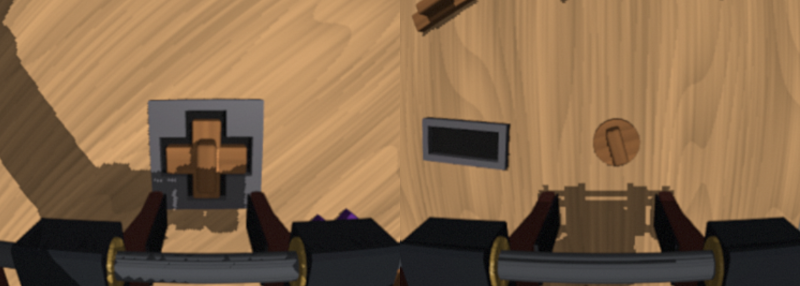

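The left half shows the cross stamp seated in its block. The right half shows the disc stamp, with its handle leaning up and left. I need the handle's yaw, so I'll zoom in.

```bash
python3 -c "
import cv2
a=cv2.imread('pics/w4.png')[205:305,350:450]
cv2.imwrite('pics/z4.png',cv2.resize(a,None,fx=5,fy=5,interpolation=cv2.INTER_CUBIC))"
```

```text
(no output)
```

View pics/z4.png

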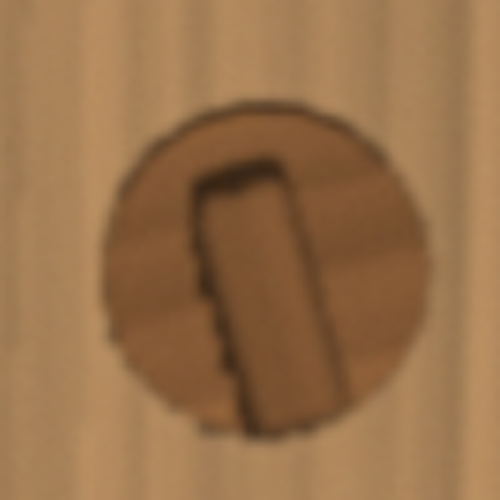

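Handle top corners in the zoom are (205,195), (285,175), (345,405) and (262,430).

```bash
python3 tip.py 391 244 .046 407 240 .046 419 286 .046 402.4 291 .046
```

```text
[0.6709 0.0123] tool xy mm [15.8  0. ]
[0.6831 0.0152] tool xy mm [18.9 12.2]
[ 0.6923 -0.0209] tool xy mm [-17.2  21.8]
[ 0.6794 -0.0248] tool xy mm [-21.2   8.9]
```

```bash
python3 -m pendant '[[0.2,0.022,0.005,-0.06,0,0,0.15],[0.2,0.022,0.005,-0.16,0,0,0.303],[0.2,0.022,0.005,-0.26,0,0,0.303],[0.2,0.022,0.005,-0.34,0,0,0.303],[0.2,0.022,0.005,-0.36,0,0,0.303]]'
python3 -m pendant '[[0.2,0,0,-0.03,0,0,0],[0.2,0,0,-0.04,0,0,0],[-1,0,0,-0.04,0,0,0],[-1,0,0,-0.04,0,0,0],[-1,0,0,-0.04,0,0,0]]' 30
python3 -m pendant '[[-1,0,0,0,0,0,0],[-1,0,0,0.03,0,0,0],[-1,0,0,0.08,0,0,0],[-1,0,0,0.15,0,0,0],[-1,0,0,0.15,0,0,0]]' 30
```

```text
t: 8.7
ee_pos: [0.6799, -0.0025, 0.0377]
eef_rot: [-0.002, 0.623, 0.782, -0.002]
ft_force: [-0.0, 0.2, -0.8]
grip_width: 0.0527
grasp_force: 0.0
t: 9.32
ee_pos: [0.683, 0.0004, 0.0214]
eef_rot: [0.0, 0.622, 0.783, 0.0]
ft_force: [-0.9, 0.5, -1.0]
grip_width: 0.0264
grasp_force: 0.0
t: 9.95
ee_pos: [0.685, 0.0009, 0.0997]
eef_rot: [0.002, 0.622, 0.783, 0.002]
ft_force: [-0.6, 0.4, -2.1]
grip_width: 0.0157
grasp_force: 30.0
```

```bash
python3 -m pendant '[[-1,-0.025,0.11,0,0,0,0],[-1,-0.05,0.22,0,0,0,0],[-1,-0.08,0.34,0,0,0,0],[-1,-0.1,0.43,0,0,0,0],[-1,-0.11,0.475,0,0,0,0]]'
python3 -m pendant '[[-1,0,0,-0.02,0,0,0],[-1,0,0,-0.04,0,0,0],[-1,0,0,-0.04,0,0,0],[-1,0,0,-0.04,0,0,0],[-1,0,0,-0.04,0,0,0]]'
python3 look.py w5 disc_block; python3 -c "
import cv2
cv2.imwrite('pics/z5.png',cv2.resize(cv2.imread('pics/w5.png')[180:420,240:540],(800,640))[:600])"
```

```text
t: 10.58
ee_pos: [0.6259, 0.241, 0.0954]
eef_rot: [-0.001, 0.621, 0.784, 0.0]
ft_force: [0.1, -0.5, -0.7]
grip_width: 0.0157
grasp_force: 30.0
t: 11.2
ee_pos: [0.628, 0.2373, 0.076]
eef_rot: [0.0, 0.623, 0.783, 0.0]
ft_force: [0.2, 0.1, -0.8]
grip_width: 0.0157
grasp_force: 30.0
t 11.2 ee [0.628  0.2373 0.076 ] yaw 103.0 tilt [0.001 0.   ] w 0.01573535099269404 29.99804198741913 j [-0.07  0.69 -0.56  1.65  0.44  0.93 -0.57]
disc_block 0.93 px [179. 265.] [86. 84. 87.] iou 0.51 [0.6266 0.2363] 38.5
  hole iou 0.23 [0.6268 0.2356] 8.7
disc_block 0.81 px [224. 438.] [182. 181. 176.] iou 0.80 [0.8086 0.2459] 51.4
```

View pics/z5.png

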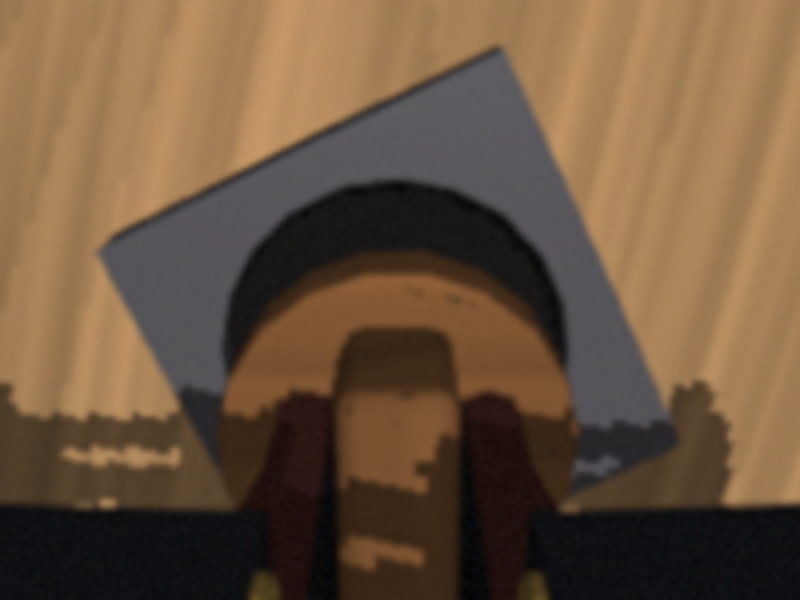

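The picture shows the disc stamp held over the round cut-out. The block corners are at (498,48), (100,248) and (677,440), and the stamp's front rim is at (398,272).

```bash
python3 tip.py 426.7 198 .016 277.5 273 .016 493.9 345 .016 389.3 282 .071 389.3 248 .016 325 314 .016 452 314 .016; python3 - <<'E'
from plant import *
print(monitor.sense()["ee_pos"])
E
```

```text
[0.6321 0.2979] tool xy mm [57.7 17.7]
[0.5658 0.2435] tool xy mm [ 19.7 -59.1]
[0.6873 0.2302] tool xy mm [-20.7  56.2]
[0.6205 0.2652] tool xy mm [28.4 -1. ]
[0.6197 0.269 ] tool xy mm [32.4 -0.9]
[0.5945 0.2273] tool xy mm [ -2.6 -34.8]
[0.6597 0.2423] tool xy mm [-2.6 32.1]
[0.62786346 0.23767027 0.07602802]
```

```bash
python3 -m pendant '[[-1,-0.001,-0.002,-0.03,0,0,0],[-1,-0.001,-0.002,-0.07,0,0,0],[-1,-0.001,-0.002,-0.09,0,0,0],[-1,-0.001,-0.002,-0.1,0,0,0],[-1,-0.001,-0.002,-0.1,0,0,0]]'
python3 -m pendant '[[-1,0,0,0,0,0,0],[0,0,0,0,0,0,0],[0,0,0,0,0,0,0],[0,0,0,0,0,0,0],[0,0,0,0.1,0,0,0]]'
python3 -m pendant '[[0,0,0,0.1,0,0,0.2],[0,0,0,0.2,0,0,0.4],[0.2,0,0,0.29,0,0,0.6],[0.2,0,0,0.29,0,0,0.8],[0.2,0,0,0.29,0,0,1]]'
python3 look.py w6 disc_stamp
python3 -m pendant '[[0.2,-0.08,-0.03,0,0,0,0.2],[0.2,-0.16,-0.06,0,0,0,0.4],[0.2,-0.24,-0.09,0,0,0,0.6],[0.2,-0.326,-0.12,0,0,0,0.8],[0.2,-0.326,-0.12,0,0,0,1]]'
python3 -m pendant '[[0.2,0,0,-0.08,0,0,0.2],[0.2,0,0,-0.08,0,0,0.23],[0.2,0,0,-0.08,0,0,0.23],[0.2,0,0,-0.08,0,0,0.23],[0.2,0,0,-0.08,0,0,0.23]]'
python3 look.py w7 bar_stamp bar_block
python3 -c "
import cv2,numpy as np
a,b=[cv2.imread(f'pics/{n}.png')[:,100:660] for n in ('w6','w7')]
cv2.imwrite('pics/c67.png',cv2.resize(np.hstack([a[60:460],b[60:460]]),(800,286)))"
```

```text
t: 11.92
ee_pos: [0.627, 0.2371, 0.0255]
eef_rot: [-0.0, 0.622, 0.783, 0.0]
ft_force: [-0.1, 0.0, -1.2]
grip_width: 0.0156
grasp_force: 30.0
t: 12.55
ee_pos: [0.6244, 0.2351, 0.0723]
eef_rot: [-0.002, 0.622, 0.783, -0.003]
ft_force: [0.4, -0.1, 0.4]
grip_width: 0.0436
grasp_force: 0.0
t: 13.18
ee_pos: [0.6273, 0.2368, 0.2216]
eef_rot: [0.001, 0.273, 0.962, 0.0]
ft_force: [0.6, -0.2, -0.5]
grip_width: 0.0527
grasp_force: 0.0
t 13.175 ee [0.6273 0.2368 0.2216] yaw 148.3 tilt [0.002 0.   ] w 0.05268678716716446 0.0 j [ 0.08  0.59 -0.81  1.53  0.45  1.21  0.22]
disc_stamp 0.93 px [171. 261.] [127.  85.  50.] iou 0.98 [0.627  0.2374] 65.4
t: 13.9
ee_pos: [0.4612, 0.1754, 0.2203]
eef_rot: [-0.001, -0.115, 0.993, -0.002]
ft_force: [1.0, -0.4, -0.6]
grip_width: 0.0528
grasp_force: 0.0
t: 14.52
ee_pos: [0.4645, 0.1771, 0.1815]
eef_rot: [0.001, -0.202, 0.979, -0.0]
ft_force: [-0.8, -0.5, 0.2]
grip_width: 0.0526
grasp_force: 0.0
t 14.525 ee [0.4645 0.1771 0.1815] yaw -156.7 tilt [0.001 0.   ] w 0.05260530221557699 0.0 j [ 0.41  0.45 -1.11  1.96  0.47  1.02  1.06]
bar_stamp 0.74 px [178. 261.] [78.  53.  32.5] iou 0.96 [0.4656 0.1816] 202.9
bar_block 0.98 px [142. 120.] [34. 33. 34.] iou 0.97 [0.4875 0.0019] 173.1
  hole iou 0.89 [ 4.882e-01 -2.000e-04] 173.2
```

View pics/c67.png

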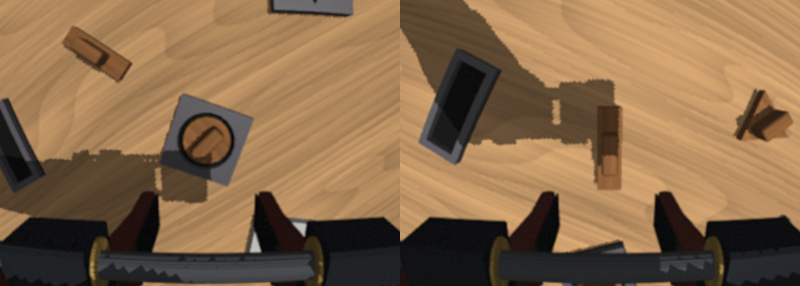

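The left half shows the disc seated. The right half shows the bar lined up with the tool (yaw 203°). I'll grasp the bar.

```bash
python3 -m pendant '[[0.2,0.002,0.007,-0.06,0,0,0],[0.2,0.002,0.007,-0.16,0,0,0],[0.2,0.002,0.007,-0.24,0,0,0],[0.2,0.002,0.007,-0.29,0,0,0],[0.2,0.002,0.007,-0.3,0,0,0]]'
python3 -m pendant '[[0.2,0,0,-0.02,0,0,0],[0.2,0,0,-0.02,0,0,0],[-1,0,0,-0.02,0,0,0],[-1,0,0,-0.02,0,0,0],[-1,0,0,-0.02,0,0,0]]' 30
python3 -m pendant '[[-1,0,0,0,0,0,0],[-1,0,0,0.03,0,0,0],[-1,0,0,0.08,0,0,0],[-1,0,0,0.15,0,0,0],[-1,0,0,0.15,0,0,0]]' 30
python3 -m pendant '[[-1,0.01,-0.09,0,0,0,-0.2],[-1,0.02,-0.18,0,0,0,-0.4],[-1,0.035,-0.27,0,0,0,-0.6],[-1,0.046,-0.358,0,0,0,-0.664],[-1,0.046,-0.358,0,0,0,-0.664]]'
python3 -m pendant '[[-1,0,0,-0.04,0,0,0],[-1,0,0,-0.04,0,0,0],[-1,0,0,-0.04,0,0,0],[-1,0,0,-0.04,0,0,0],[-1,0,0,-0.04,0,0,0]]'
python3 look.py w8 bar_block; python3 -c "
import cv2
cv2.imwrite('pics/z8.png',cv2.resize(cv2.imread('pics/w8.png')[150:420,200:560],(800,600)))"
```

```text
t: 15.3
ee_pos: [0.4641, 0.18, 0.0294]
eef_rot: [-0.001, -0.203, 0.979, -0.0]
ft_force: [-0.2, -0.4, -0.4]
grip_width: 0.0528
grasp_force: 0.0
t: 15.92
ee_pos: [0.4653, 0.1803, 0.021]
eef_rot: [0.0, -0.203, 0.979, -0.0]
ft_force: [0.2, -0.0, -0.0]
grip_width: 0.0263
grasp_force: 0.0
t: 16.55
ee_pos: [0.4666, 0.1813, 0.0984]
eef_rot: [0.002, -0.203, 0.979, 0.0]
ft_force: [0.1, 0.5, -1.6]
grip_width: 0.016
grasp_force: 30.0
t: 17.18
ee_pos: [0.4876, -0.0028, 0.0948]
eef_rot: [-0.001, 0.06, 0.998, -0.001]
ft_force: [0.2, 0.4, -0.5]
grip_width: 0.0161
grasp_force: 30.0
t: 17.8
ee_pos: [0.4883, 0.0015, 0.0761]
eef_rot: [0.0, 0.056, 0.998, 0.0]
ft_force: [0.4, -0.0, -0.6]
grip_width: 0.0159
grasp_force: 30.0
t 17.8 ee [0.4883 0.0015 0.0761] yaw 173.5 tilt [ 0.001 -0.   ] w 0.01592889681782274 29.994648098945618 j [ 0.56  0.52 -0.85  2.08  0.56  0.79  0.82]
bar_block 0.89 px [157. 266.] [49. 48. 50.] iou 0.38 [0.4875 0.0032] 354.2
  hole iou 0.12 [0.4885 0.0037] 354.8
```

View pics/z8.png

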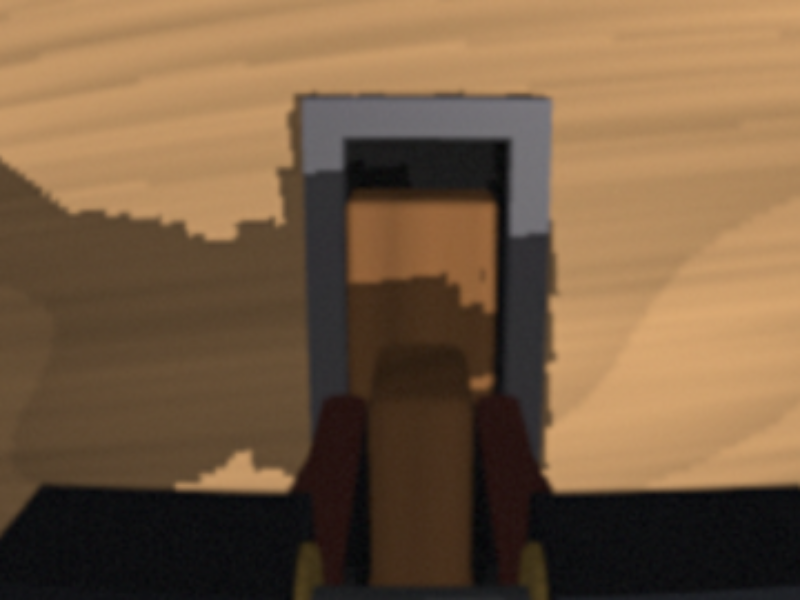

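The picture shows the bar held over its slot. The block's far edge is at v=98 (u 302–550), the slot edge at v=140, and the stamp's front edge at v=198 (u 348–498).

```bash
python3 tip.py 335.9 194.1 .016 447.5 194.1 .016 355.3 213 .016 429.5 213 .016 356.6 239.5 .071 424.1 239.5 .071
```

```text
[ 0.4251 -0.0181] tool xy mm [ 60.6 -26.4]
[0.4313 0.037 ] tool xy mm [60.6 29. ]
[ 0.4357 -0.0096] tool xy mm [ 51.  -16.8]
[0.4398 0.0271] tool xy mm [51.  20.1]
[ 0.4413 -0.0057] tool xy mm [ 45.8 -12.3]
[0.4442 0.0196] tool xy mm [45.8 13.2]
```

```bash
python3 -m pendant '[[-1,0,0.002,-0.03,0,0,0],[-1,0,0.002,-0.07,0,0,0],[-1,0,0.002,-0.09,0,0,0],[-1,0,0.002,-0.1,0,0,0],[-1,0,0.002,-0.1,0,0,0]]'
python3 -m pendant '[[-1,0,0,0,0,0,0],[0,0,0,0,0,0,0],[0,0,0,0,0,0,0],[0,0,0,0,0,0,0],[0,0,0,0.1,0,0,0]]'
python3 -m pendant '[[0,0,0,0.1,0,0,0],[0.2,0,0,0.2,0,0,0],[0.2,0,0,0.21,0,0,0],[0.2,0,0,0.21,0,0,0],[0.2,0,0,0.21,0,0,0]]'
python3 look.py w9 bar_stamp
python3 -m pendant '[[0.2,-0.02,0.1,0,0,0,-0.15],[0.2,-0.05,0.2,0,0,0,-0.3],[0.2,-0.1,0.3,0,0,0,-0.45],[0.2,-0.15,0.4,0,0,0,-0.56],[0.2,-0.2,0.5,0,0,0,-0.56]]'
python3 -m pendant '[[0.2,-0.043,0.154,0,0,0,0],[0.2,-0.043,0.154,0,0,0,0],[0.2,-0.043,0.154,0,0,0,0],[0.2,-0.043,0.154,0,0,0,0],[0.2,-0.043,0.154,0,0,0,0]]'
python3 look.py w10 triangle_stamp triangle_block
python3 -c "
import cv2,numpy as np
a,b=[cv2.imread(f'pics/{n}.png')[100:400,200:550] for n in ('w9','w10')]
cv2.imwrite('pics/c90.png',cv2.resize(np.hstack([a,b]),(800,343)))"
```

```text
t: 18.52
ee_pos: [0.4881, 0.0025, 0.0255]
eef_rot: [-0.0, 0.056, 0.998, 0.0]
ft_force: [0.1, 0.7, -0.2]
grip_width: 0.0157
grasp_force: 30.0
t: 19.15
ee_pos: [0.4857, 0.002, 0.0739]
eef_rot: [-0.003, 0.056, 0.998, 0.0]
ft_force: [2.1, -0.1, -0.2]
grip_width: 0.0437
grasp_force: 0.0
t: 19.77
ee_pos: [0.487, 0.002, 0.1792]
eef_rot: [-0.001, 0.056, 0.998, -0.0]
ft_force: [0.1, -0.0, -0.5]
grip_width: 0.0526
grasp_force: 0.0
t 19.775 ee [0.487  0.002  0.1792] yaw 173.5 tilt [-0.003  0.   ] w 0.05257382118838714 0.0 j [ 0.68  0.37 -0.98  1.99  0.37  0.97  0.98]
bar_stamp 0.89 px [176. 262.] [68. 46. 28.] iou 0.97 [0.4881 0.0026] 353.8
t: 20.5
ee_pos: [0.3868, 0.2536, 0.1801]
eef_rot: [-0.0, 0.273, 0.962, -0.0]
ft_force: [0.8, 0.4, 0.0]
grip_width: 0.0528
grasp_force: 0.0
t: 21.12
ee_pos: [0.3673, 0.3277, 0.1803]
eef_rot: [0.0, 0.274, 0.962, -0.001]
ft_force: [0.4, 0.1, -0.6]
grip_width: 0.0528
grasp_force: 0.0
t 21.125 ee [0.3673 0.3277 0.1803] yaw 148.2 tilt [-0.    -0.001] w 0.0528058898864852 0.0 j [-0.05  0.38 -0.97  1.98  0.37  0.98 -0.19]
triangle_stamp 0.69 px [174. 260.] [118.5  80.   48. ] iou 0.97 [0.3652 0.3301] 328.2
triangle_block 0.58 px [214. 401.] [70. 66. 68.] iou 0.75 [0.5299 0.4467] 151.0
  hole iou 0.85 [0.5128 0.4601] 90.7
```

View pics/c90.png

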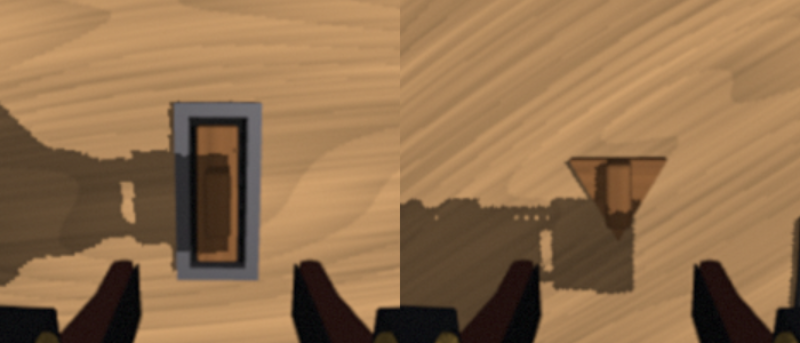

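The left half shows the bar seated. The right half shows the triangle stamp with its handle along the tool. I'll grasp it and carry it over.

```bash
python3 -m pendant '[[0.2,-0.004,0.005,-0.06,0,0,0],[0.2,-0.004,0.005,-0.16,0,0,0],[0.2,-0.004,0.005,-0.24,0,0,0],[0.2,-0.004,0.005,-0.29,0,0,0],[0.2,-0.004,0.005,-0.3,0,0,0]]'
python3 -m pendant '[[0.2,0,0,-0.02,0,0,0],[0.2,0,0,-0.02,0,0,0],[-1,0,0,-0.02,0,0,0],[-1,0,0,-0.02,0,0,0],[-1,0,0,-0.02,0,0,0]]' 30
python3 -m pendant '[[-1,0,0,0,0,0,0],[-1,0,0,0.03,0,0,0],[-1,0,0,0.08,0,0,0],[-1,0,0,0.15,0,0,0],[-1,0,0,0.15,0,0,0]]' 30
python3 -m pendant '[[-1,0.07,0.06,0,0,0,0.07],[-1,0.14,0.13,0,0,0,0.07],[-1,0.21,0.2,0,0,0,0.07],[-1,0.27,0.24,0,0,0,0.07],[-1,0.29,0.258,0,0,0,0.07]]'
python3 -m pendant '[[-1,0,0,-0.02,0,0,0],[-1,0,0,-0.04,0,0,0],[-1,0,0,-0.04,0,0,0],[-1,0,0,-0.04,0,0,0],[-1,0,0,-0.04,0,0,0]]'
python3 look.py w11 triangle_block; python3 -c "
import cv2
cv2.imwrite('pics/z11.png',cv2.resize(cv2.imread('pics/w11.png')[150:420,200:560],(800,600)))"
```

```text
t: 21.9
ee_pos: [0.364, 0.3308, 0.0294]
eef_rot: [-0.001, 0.273, 0.962, -0.001]
ft_force: [-0.2, 0.0, 0.3]
grip_width: 0.0526
grasp_force: 0.0
t: 22.52
ee_pos: [0.3648, 0.3319, 0.021]
eef_rot: [0.0, 0.273, 0.962, 0.0]
ft_force: [0.9, 0.9, 1.1]
grip_width: 0.0258
grasp_force: 0.0
t: 23.15
ee_pos: [0.3657, 0.3333, 0.0985]
eef_rot: [0.001, 0.273, 0.962, 0.002]
ft_force: [0.5, -0.8, -0.9]
grip_width: 0.0159
grasp_force: 30.0
t: 23.78
ee_pos: [0.5106, 0.461, 0.0945]
eef_rot: [-0.0, 0.247, 0.969, -0.0]
ft_force: [-0.5, 0.3, 0.0]
grip_width: 0.0157
grasp_force: 30.0
t: 24.4
ee_pos: [0.5096, 0.4609, 0.0762]
eef_rot: [0.0, 0.246, 0.969, 0.0]
ft_force: [1.2, 0.0, 0.1]
grip_width: 0.0161
grasp_force: 30.0
t 24.4 ee [0.5096 0.4609 0.0762] yaw 151.5 tilt [0.001 0.   ] w 0.016056492080583053 29.999926686286926 j [-0.32  0.78 -0.78  1.6   0.62  1.03 -0.21]
triangle_block 0.88 px [185. 251.] [46. 45. 47.] iou 0.49 [0.5291 0.4465] 150.8
  hole iou 0.41 [0.5104 0.4577] 91.4
```

View pics/z11.png

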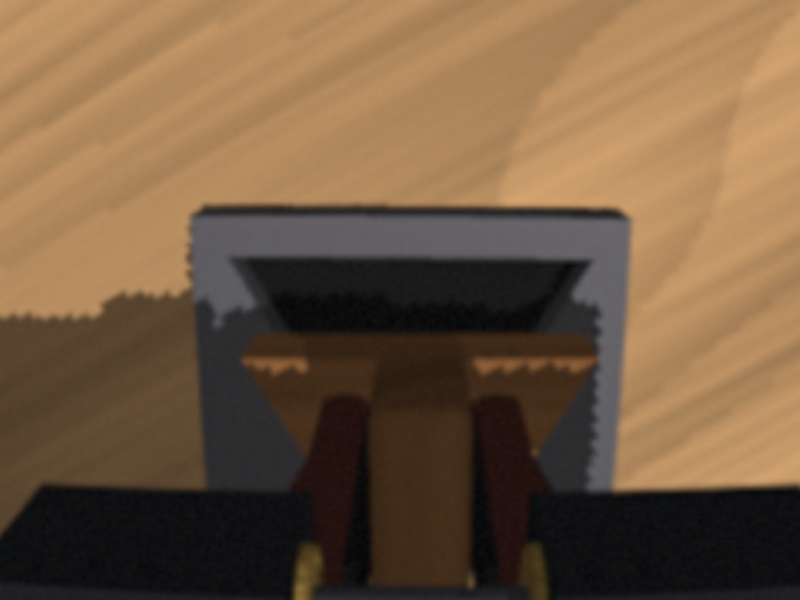

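The picture shows the triangle held over its cut-out. The block's far edge is at v=215 (u 193–630), the hole edge at v=260 (u 232–592), and the stamp's edge at v=357 (u 243–598).

```bash
python3 tip.py 286.9 246.8 .016 483.5 247.7 .016 304.4 267 .016 466.4 267 .016 309.4 310.7 .071 469.1 311.5 .071
```

```text
[0.4545 0.4308] tool xy mm [ 34.1 -52.8]
[0.5032 0.519 ] tool xy mm [33.4 47.9]
[0.4681 0.4334] tool xy mm [ 23.4 -44. ]
[0.508  0.5066] tool xy mm [23.3 39.3]
[0.479 0.441] tool xy mm [ 17.4 -32.1]
[0.5097 0.4965] tool xy mm [17.  31.3]
```

```bash
python3 -m pendant '[[-1,-0.003,-0.003,-0.01,0,0,0],[-1,-0.003,-0.003,-0.04,0,0,0],[-1,-0.003,-0.003,-0.07,0,0,0],[-1,-0.003,-0.003,-0.1,0,0,0],[-1,-0.003,-0.003,-0.1,0,0,0]]'
python3 -m pendant '[[-1,0,0,0,0,0,0],[0,0,0,0,0,0,0],[0,0,0,0,0,0,0],[0,0,0,0,0,0,0],[0,0,0,0.1,0,0,0]]'
python3 -m pendant '[[0,0,0,0.1,0,0,0],[0,0,0,0.2,0,0,0],[0,0,0,0.3,0,0,0],[0,0,0,0.36,0,0,0],[0,0,0,0.36,0,0,0]]'
python3 look.py w12 triangle_stamp
python3 - <<'E'
from h import *
im=grab_frame("top");k=calibration("top")
cv2.imwrite("pics/top1.png",cv2.cvtColor(cv2.resize(im,None,fx=1.5,fy=1.5),cv2.COLOR_RGB2BGR))
E
python3 -c "
import cv2,numpy as np
a=cv2.imread('pics/w12.png')[100:400,200:550];b=cv2.imread('pics/top1.png')[200:460,80:640]
cv2.imwrite('pics/c12.png',np.vstack([cv2.resize(b,(700,325)),cv2.copyMakeBorder(cv2.resize(a,(315,270)),0,0,0,385,0)]))"
```

```text
t: 25.12
ee_pos: [0.5077, 0.4591, 0.0242]
eef_rot: [-0.0, 0.246, 0.969, -0.001]
ft_force: [-0.0, -0.5, -1.0]
grip_width: 0.0162
grasp_force: 30.0
t: 25.75
ee_pos: [0.5066, 0.4567, 0.0724]
eef_rot: [-0.002, 0.246, 0.969, -0.003]
ft_force: [1.0, 0.2, 0.2]
grip_width: 0.0437
grasp_force: 0.0
t: 26.38
ee_pos: [0.5086, 0.4606, 0.2587]
eef_rot: [0.001, 0.246, 0.969, 0.002]
ft_force: [0.2, 0.2, -0.0]
grip_width: 0.0438
grasp_force: 0.0
t 26.375 ee [0.5086 0.4606 0.2587] yaw 151.5 tilt [0.004 0.004] w 0.043799646609994844 0.0 j [-0.27  0.61 -0.87  1.44  0.47  1.3  -0.1 ]
triangle_stamp 0.86 px [166. 255.] [126.  84.  50.] iou 0.95 [0.5089 0.4585] 331.1
```

View pics/c12.png

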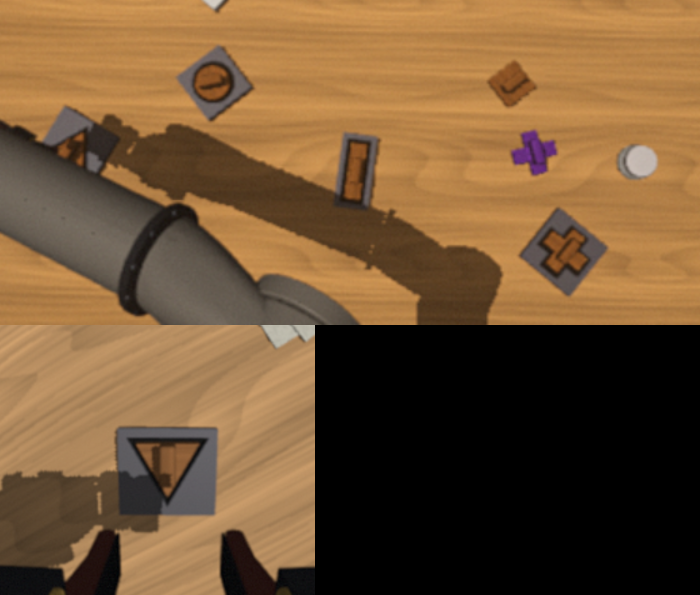

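All four stamps are seated: disc (215,82), bar (356,172) and cross (563,252) in the top strip, triangle (167,470) in the wrist view. The square stamp and jar haven't moved, and the gripper is clear.

```bash
python3 -c "
from plant import workorder; print(workorder.hand_in())"
```

```text
the job is handed in; nothing more can be done
None
```

The disc, bar, cross and triangle stamps are seated in their own blocks, the square stamp and glaze jar look unmoved in the final top view, and I handed the job in at about 26 s; no verdict was returned.

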